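Put the mending things away and close the sewing tin

ROBOT

A 6-joint arm with a two-finger parallel gripper is mounted at the origin on the work surface. World frame = base frame: x ahead of the robot, y to its left, z up, the work surface at z = 0. Lengths are in mm, angles in rad, forces in N, time in s.
With the tool pointing down it reaches from about 275 to 750 mm from the base axis. Payload 10.2 kg.
Tool frame: the origin (TCP) lies midway between the tips of the shut fingers; the grasp point (between the pads) lies 19 mm behind it; z points along the fingers, y is the direction in which the jaws open and shut (so a half turn about z gives the same grasp; the last joint's range is limited). The gripper opens to 85 mm and grips with 20 to 120 N. Pads are 22 mm wide; open, the fingers measure 114 mm over their backs; the gripper's body (76 mm by 85 mm) begins 54 mm behind the grasp point. The pads swing forward as they close: fully open they stand 13 mm farther back than shut.
Start: joints at [-1.476, 0.313, 1.498, -0, 1.331, -0.223], TCP at [164.038, -498.721, 231.294] pointing down, gripper open.
Joint ranges: [-2.94, 2.94], [-0.97, 2.17], [0.19, 2.56], [-1.23, 4.37], [0.02, 3.11], [-2.88, 2.88]. Speed limits (rad/s): [2.39, 2.39, 3.01, 3.14, 3.14, 3.14].

INTERFACE

Orientations are given as a unit quaternion [w, x, y, z].
In Python, from rig import sense, capture, finish_job, search_frame, trace gives the robot as it stands.
- The arm moves only by the tool arm_command, never from a script. Its argument "steps" is one flat list of numbers, 5 for each row, row after row: the shift along the world's x, y, z in units of 50 mm (1.0 is 50 mm), then the turn about the world's z in units of 5 degrees (1.0 is 5 degrees), then the opening in per cent of the stroke, from 0 (shut) to 100 (fully open). In form: [dx, dy, dz, twist, fingers, dx, dy, dz, twist, fingers, ...]. A call has 1 to 5 rows; each row shifts and turns the commanded pose from where the row before left it; what a row does not reach is not made up. A row lasts 1/8 s, in which the tool goes at most 62.5 mm and 10.7 degrees, less where a joint would pass 70% of its speed; a pose out of reach is approached as far as the arm can. A call is refused whole if a number of a shift passes 1 or a number of a turn 1, either way. A call with a gripper value outside its range is refused whole. The fingers move at their own pace and stop on an object; "grip_force" is the grip in N (left out, the last holds). Time passes only in rows, so rows that do not move let the fingers close. It gives the time, the measured TCP pose, the force and the opening at its end, in the units of the state.
- sense(): the state, without advancing time (a new reading comes with each control period).
- capture(name): name is "scene" or "top"; returns a dict with "frame" (384x512x3 uint8, blue, green, red), "fov_y" (degrees; the focal length in pixels is half the picture's height over the tangent of half this angle, whatever the lens; pixels are square), "cx", "cy" (the principal point, pixels), "extrinsics" (4x4, takes a point from world to camera coordinates). Camera axes: x right, y down, z forward; pixel columns grow to the right and rows downward; lengths in mm; the calibration is good to about 2 mm. A picture is of the moment at which its call begins. There is no depth.
- finish_job(): hands the job in, once; it reports no verdict.
Trained networks look in a picture, given as the dict that the camera call returned (one of the last four; its "shot" number tells which), for a name from the list of things; names that differ only in an ending like _2 or _b are one class to them, and where a whole thing is asked for, a point or a joint stands for the part that bears it (a point fixed in the world has none). Each returns a list of dicts, best first, with "score" (0 to 1); they miss things now and then, are a little off and sometimes report something else, mostly with a low value. They report only what shows in the picture. A call takes as long as a camera call. They do not tell look-alikes from the thing itself.
- search_frame(picture, target): "point" ([x, y, z] in mm, in world coordinates, good to about 4 mm: the middle of the surface that is visible of it).
- trace(picture, target): "mask" (384x512 bool, what is visible of it).
The state is a dict: "time_s": time; "joints": joint angles; "dq": joint speeds; "tau": joint torques, N m; "eef_pos": TCP position; "ee_rot": TCP orientation; "force": force on the tool from outside, world axes, zero at the start; "wrist_torque": the same for the moment, N m; "grip_width": opening from 0.0 (shut) to 1.0 (fully open).
Only numpy, scipy, OpenCV 4.12 (cv2) and the standard library are available. Lean on these libraries where they do the work, as an engineer would, in place of code of your own. Each camera call takes 0.05 s, during which the arm holds its last target. There are 200 camera calls.

TASK

The mending is done, so put the things away: the steel thimble and the red spool of thread go in the yellow sewing tin, which you then close with its yellow lid, sitting level all round; the big navy button goes in the open button jar; and the darning egg is stood upright on its flat foot in the wooden tray. More buttons are coming, so the jar stays open: leave its green lid and the magnet lying where they are, and do not push the tin, jar or tray out of their places.

Things in the scene. Friction and masses are not known exactly. Their poses are not given: they have to be found in the camera images.
- thimble: Steel thimble standing mouth down, 20 mm across at its rim, tapering to 16 mm, 25 mm high, about 14 g. Origin: centre of its underside; z along its axis, up.
- spool: Spool of red thread standing on end: white end flanges 30 mm across, red thread 27 mm across, 40 mm high, about 30 g. Origin: centre of its underside; z along its axis, up.
- button: Big navy-blue coat button lying flat, 31 mm across, 6 to 7 mm thick, about 12 g. Origin: centre of its underside; z up.
- egg: Wooden darning egg standing on a flat foot 29 mm across; 62 mm tall, widest (46 mm) at 26 mm above its foot, about 45 g. It rolls if it tips over. Origin: centre of its foot; z along its axis, up.
- lid: Yellow tin lid lying right side up, 90 g. Origin: centre of its underside, z up. From the origin up: tapered plug (96 mm across, widening to 112 mm at z 10 mm) that centres itself in the tin; disc 134 mm across, z 10 to 14; round knob 24 mm across, z 14 to 38. Closed, the disc rests on the tin's rim by its weight (no snap), lid origin 50 mm above the tin's origin.
- tin: Open round yellow plastic sewing tin, empty, 128 mm across outside at the rim, 60 mm high, walls 3 mm (inside about 118 mm clear), floor 4 mm thick; with the lid on, 46 mm of height is free above the floor. Loose, about 350 g. Origin: centre of its underside; z up.
- jar: Open clear button jar, 86 mm across, 75 mm high, with a round mouth 71 mm clear and a bed of small buttons on its floor whose top is 16 mm above its origin. Loose, about 500 g. Origin: centre of its underside; z up.
- tray: Shallow dark wooden tray, 110 mm (its x) by 150 mm (its y) outside and 30 mm high, walls and floor 6 mm thick, grey liner, empty. Loose, about 500 g. Origin: centre of its underside; z up.
- magnet: Bystander: dark grey ceramic magnet, a disc 42 mm across and 9 mm thick with a few pins on it, lying flat. Origin: centre of its underside. Not to be disturbed.
- jar_lid: Bystander: green screw-top lid of the button jar, 86 mm across and 14 mm high, lying flat. Origin: centre of its underside. Not to be disturbed.
Not all that is in view belongs to the job. Several things have the shape of the jar; the one meant has the colours described above.

How it is judged (in metres and radians):
On the way, in this order (a step that is already met when the one before it is completed fails the run):
1. the thimble and the spool are both inside the tin while its lid is still off (horizontal distance between each of thimble, spool and tin below 0.062 m and z of each of thimble, spool in the frame of tin below 0.045 m and horizontal distance between lid and tin above 0.1 m), for 0.2 s.
2. the lid sits level on the tin (horizontal distance between lid and tin below 0.008 m and z of lid in the frame of tin between 0.046 and 0.053 m and angle between the z axis of lid and the z axis of tin, either way round below 0.06 rad), for 0.2 s.
At the end, for the whole second after the job is handed in: Thimble and spool in the tin, its lid on within 8 mm of centre, 0.06 rad of level and 3 mm of the rim; button in the jar below the neck; egg in the tray within 0.2 rad of upright; tin, jar and tray upright; all released and at rest (all of step 2 and horizontal distance between each of thimble, spool and tin below 0.062 m and z of each of thimble, spool in the frame of tin below 0.045 m and horizontal distance between button and jar below 0.04 m and z of button in the frame of jar below 0.055 m and x of egg in the frame of tray between -0.05 and 0.05 m and y of egg in the frame of tray between -0.07 and 0.07 m and z of egg in the frame of tray below 0.012 m and angle between egg's own z axis and vertical below 0.2 rad and angle between each of tin, jar, tray, lid's own z axis and vertical below 0.1 rad and linear speed of each of thimble, spool, button, egg, lid below 0.02 m/s); the robot touches nothing.
It fails at once if the magnet is shifted by more than 15 mm (distance of magnet from where it was at the start of the episode above 0.015 m).
It fails at once if the jar's green lid is shifted by more than 15 mm (distance of jar_lid from where it was at the start of the episode above 0.015 m).
It fails at once if the tin, the jar or the tray is shifted by more than 30 mm (distance of any of tin, jar, tray from where it was at the start of the episode above 0.03 m).
It also fails if it takes over 118 s, if anything falls off the work surface, if the arm or the gripper's body presses on something with over 40 N, if the wrist force passes 120 N, or if a joint passes its speed limit or range.

## Working session

There is one attempt and no reset: what is moved stays moved. The work goes in short steps, Python scripts to look and compute and a tool call to move; the robot and the scene stay as the last step left them, time stands still between calls to the robot, and variables do not carry over. Pictures are saved under pics/ and viewed, on a budget of 14 in all, crops included, one or two more only if the job needs it, and the job is handed in when it is done.

Besides the shell and the picture viewer there is one more tool, called after "Request:" in YAML: its name, and indented under it one key for each argument. arm_command: Moves the arm, as the interface text tells. Its arguments: {"type":"object","properties":{"steps":{"type":"array"},"grip_force":{"type":"number"}},"required":["steps"]}

```bash
mkdir -p pics; ls
cat > h.py <<'E'
import numpy as np, cv2, math
from rig import sense, capture, finish_job, search_frame, trace
def cam(p):
    f=p["frame"].shape[0]/2/math.tan(math.radians(p["fov_y"])/2); E=np.array(p["extrinsics"]); return f,E
def ray(p,u,v,z):
    f,E=cam(p); R=E[:3,:3]; o=-R.T@E[:3,3]; d=R.T@np.array([(u-p["cx"])/f,(v-p["cy"])/f,1]); return o+d*(z-o[2])/d[2]
def proj(p,X):
    f,E=cam(p); c=E[:3,:3]@np.array(X,float)+E[:3,3]; return np.array([p["cx"]+f*c[0]/c[2],p["cy"]+f*c[1]/c[2]])
E
python3 - <<'E'
from h import *
a=capture("scene"); b=capture("top")
for n,p in (("scene",a),("top",b)):
    cv2.imwrite(f"pics/{n}0.png",p["frame"]); f,E=cam(p); print(n,p["fov_y"],f,-E[:3,:3].T@E[:3,3])
    for t in "thimble spool button egg lid tin jar tray magnet jar_lid".split():
        print(t,[(round(r["score"],2),np.round(r["point"]).tolist()) for r in search_frame(p,t)[:4]])
print(sense())
E
```

```text
pics
scene 55.16904721796612 367.50387076785245 [1274.69948127  186.99032915  593.55367135]
thimble []
spool [(0.52, [489.0, 109.0, 28.0])]
button [(0.65, [465.0, -195.0, 14.0])]
egg [(0.87, [465.0, 197.0, 41.0]), (0.36, [421.0, -335.0, 12.0])]
lid [(0.56, [405.0, 340.0, 12.0])]
tin [(0.7, [626.0, 9.0, 33.0])]
jar [(0.89, [649.0, 410.0, 52.0]), (0.77, [774.0, 385.0, 46.0]), (0.69, [782.0, 276.0, 45.0]), (0.59, [645.0, 280.0, 48.0])]
tray [(0.68, [623.0, -295.0, 10.0])]
magnet [(0.44, [476.0, -1.0, 8.0])]
jar_lid [(0.64, [420.0, -334.0, 11.0])]
top 44.85787043125302 465.1600128967093 [ 357.65768497   47.11623722 1255.79191232]
thimble [(0.47, [470.0, -105.0, 20.0]), (0.33, [473.0, -6.0, 8.0])]
spool [(0.63, [476.0, 103.0, 42.0])]
button [(0.48, [464.0, -196.0, 3.0])]
egg [(0.62, [449.0, 192.0, 52.0])]
lid [(0.88, [399.0, 334.0, 14.0])]
tin [(0.83, [648.0, 12.0, 4.0])]
jar [(0.92, [646.0, 418.0, 29.0]), (0.89, [760.0, 392.0, 28.0]), (0.83, [633.0, 284.0, 17.0]), (0.71, [768.0, 271.0, 24.0])]
tray [(0.59, [627.0, -295.0, 4.0])]
magnet [(0.62, [473.0, -5.0, 8.0])]
jar_lid [(0.9, [418.0, -341.0, 14.0]), (0.41, [650.0, 11.0, 2.0]), (0.24, [476.0, 104.0, 41.0])]
{'time_s': 1.1, 'joints': array([-1.47641835e+00,  3.12907785e-01,  1.49771545e+00, -8.99642550e-06,
        1.33104700e+00, -2.23391378e-01]), 'dq': array([-0.00105343, -0.00019119, -0.00019541, -0.00114858,  0.00059469,
        0.0012358 ]), 'tau': array([ 4.01914631e-04, -4.12165117e+01, -2.59897435e+01, -1.75144069e-04,
        5.47674535e-04, -3.00857749e-06]), 'eef_pos': array([ 164.02480951, -498.70663653,  231.28436698]), 'ee_rot': array([-3.89923967e-05,  9.87404191e-01,  1.58218085e-01, -1.85985265e-06]), 'force': array([-0.54193005, -0.36242915,  0.12184066]), 'wrist_torque': array([-0.0185469 , -0.00597786, -0.02238952]), 'grip_width': 1.0030292877706217}
```

View pics/top0.png

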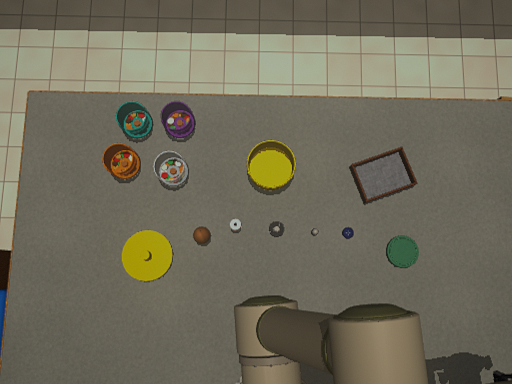

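View pics/scene0.png

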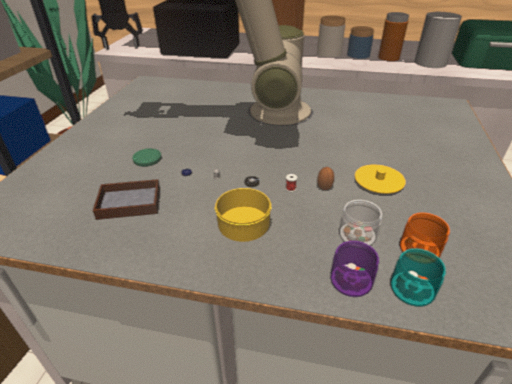

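The top view shows the clear jar at pixel (171,168), with teal, purple and orange look-alikes around it. The yellow tin is at (271,165), the tray at (383,176) and the green lid at (402,251). The row of small things runs egg (202,235), spool (235,225), magnet (276,229), thimble (314,231), button (348,232), and the yellow lid is at (147,255). Next I fit known shapes to the masks in both views.

```bash
cat >> h.py <<'E'
from scipy.optimize import least_squares
SH=dict(thimble=[(0,10),(25,8)],spool=[(0,15),(40,15)],button=[(0,15.5),(6.5,15.5)],
 egg=[(0,14.5),(8,19),(16,22),(26,23),(40,20),(52,13.5),(58,8),(62,1)],lid=[(10,67),(14,67),(14,12),(38,12)],
 tin=[(0,60),(60,64)],jar=[(0,43),(75,43)],magnet=[(0,21),(9,21)],jar_lid=[(0,43),(14,43)])
A=np.linspace(0,2*np.pi,48,endpoint=False)
def bb(p,n,x,y,z0=0):
    P=np.array([proj(p,(x+r*np.cos(a),y+r*np.sin(a),z+z0)) for z,r in SH[n] for a in A])
    return np.r_[P.min(0),P.max(0)]
def mask(p,n,near):   # mask whose centre is nearest the projection of the rough point
    best=None
    for r in trace(p,n):
        m=np.array(r["mask"]); v,u=np.nonzero(m)
        if len(u)<5: continue
        b=np.array([u.min(),v.min(),u.max()+1,v.max()+1],float)
        d=np.hypot(*((b[:2]+b[2:])/2-proj(p,near)))
        if best is None or d<best[0]: best=(d,b,m,r["score"])
    return best if best and best[0]<25 else None
def fit(pics,n,near,z0=0):
    out=[]; bs=[]
    for p in pics:
        k=mask(p,n,near)
        if k is None: out.append(None); continue
        bs.append((p,k[1]))
        s=least_squares(lambda q:bb(p,n,*q,z0)-k[1]+.5,near[:2],diff_step=1e-3); out.append((np.round(s.x,1).tolist(),np.round(s.fun,1).tolist()))
    s=least_squares(lambda q:np.concatenate([bb(p,n,*q,z0)-b+.5 for p,b in bs]),near[:2],diff_step=1e-3) if bs else None
    return (None if s is None else np.round(s.x,1).tolist()),out
E
python3 - <<'E'
from h import *
a=capture("scene"); b=capture("top")
N=dict(thimble=(470,-105,12),spool=(478,104,20),button=(464,-196,3),egg=(455,194,30),lid=(400,336,12),tin=(637,11,30),jar=(638,282,37),magnet=(474,-4,5),jar_lid=(418,-338,7))
for n,q in N.items(): print(n,*fit([a,b],n,q))
k=mask(b,"tray",(625,-295,15))
c=max(cv2.findContours(k[2].astype(np.uint8),0,1)[0],key=cv2.contourArea)
r=cv2.minAreaRect(c); P=np.array([ray(b,*q,30)[:2] for q in cv2.boxPoints(r)]); print("tray",P.mean(0),P.round(),np.hypot(*(P[1]-P[0])),np.hypot(*(P[2]-P[1])))
E
```

```text
thimble [464.4, -104.7] [([465.5, -101.8], [0.5, -0.5, -0.5, 0.5]), ([464.6, -107.0], [0.1, 0.3, -0.1, -0.3])]
spool [476.9, 106.8] [([477.4, 108.7], [-0.1, -0.4, 0.1, 0.4]), ([476.8, 105.1], [-1.0, -0.8, 1.0, 0.9])]
button [464.1, -195.6] [([463.8, -194.6], [-0.6, -0.5, 0.6, 0.5]), ([464.5, -196.5], [-1.0, -0.3, 1.0, 0.3])]
egg [450.6, 196.3] [([448.1, 197.2], [-0.2, 0.1, 0.2, -0.1]), ([451.3, 195.4], [-0.2, -0.2, 0.2, 0.2])]
lid [396.0, 339.0] [([397.0, 341.8], [-0.6, -0.3, 0.6, 0.1]), ([395.3, 336.0], [0.4, -0.1, -0.4, 0.1])]
tin [638.4, 16.0] [([638.9, 16.6], [0.7, -0.2, -0.7, 0.3]), ([638.2, 15.3], [0.7, 0.1, -0.7, -0.1])]
jar [623.1, 280.5] [([621.7, 280.9], [0.0, -2.4, -0.0, 2.0]), ([624.0, 280.1], [-0.7, -1.3, 0.7, 1.3])]
magnet [471.5, -3.2] [([470.5, -0.7], [-0.1, -0.3, 0.1, 0.2]), ([472.2, -5.8], [-0.4, -0.4, 0.4, 0.4])]
jar_lid [416.0, -341.0] [([415.5, -338.7], [-0.5, -0.0, 0.5, -0.0]), ([416.8, -342.7], [0.2, 0.8, -0.2, -0.7])]
tray [ 620.77561391 -290.92246345] [[ 645. -198.]
 [ 703. -349.]
 [ 595. -383.]
 [ 540. -233.]] 161.54362271730872 112.38013738523235
```

Request:
arm_command:
  steps: [0.6,0.788,0,0.96,55,0.6,0.788,0,0.96,55,0.6,0.788,0,0.96,55,0.6,0.788,0,0.96,55,0.6,0.788,0,0.96,55]
  grip_force: 25

```text
time_s: 2.78
eef_pos: [314.8, -300.4, 231.5]
ee_rot: [0.0, 0.932, 0.361, 0.0]
force: [-0.0, -0.8, 0.4]
grip_width: 0.552
```

Request:
arm_command:
  steps: [0.6,0.788,0,0.96,55,0.6,0.788,0,0.96,55,0.6,0.788,0,0.96,55,0.6,0.788,0,0.96,55,0.6,0.788,0,0.96,55]

```text
time_s: 3.4
eef_pos: [464.9, -103.3, 231.5]
ee_rot: [0.0, 0.837, 0.547, 0.0]
force: [-0.1, -0.6, -0.4]
grip_width: 0.55
```

Request:
arm_command:
  steps: [0,0,-0.7,0.96,55,0,0,-0.7,0.96,55,0,0,-0.7,0.96,55,0,0,-0.7,0.96,55,0,0,-0.7,0.96,55]

```text
time_s: 4.03
eef_pos: [464.1, -104.8, 55.3]
ee_rot: [0.0, 0.705, 0.709, 0.0]
force: [0.5, -0.4, 0.2]
grip_width: 0.553
```

Request:
arm_command:
  steps: [0,0,-0.54,0,55,0,0,-0.52,0,55,0,0,0,0,0,0,0,0,0,0,0,0,0,0,0]

```text
time_s: 4.65
eef_pos: [464.6, -105.0, 4.3]
ee_rot: [0.001, 0.706, 0.708, 0.0]
force: [0.4, -0.6, -0.3]
grip_width: 0.193
```

Request:
arm_command:
  steps: [0,0,0,0,0,0,0,0,0,0,0,0,0.5,0,0,0,0,0.8,0,0,0,0,0.8,0,0]

```text
time_s: 5.28
eef_pos: [463.8, -104.6, 109.5]
ee_rot: [-0.0, 0.706, 0.708, -0.0]
force: [0.4, -0.5, 0.3]
grip_width: 0.192
```

Run:
```python
from h import *
a=capture("scene"); u,v=proj(a,sense()["eef_pos"]).astype(int)
c=a["frame"][max(v-70,0):v+50,u-70:u+70]; cv2.imwrite("pics/t1.png",cv2.resize(c,None,fx=4,fy=4))
s=sense(); print(s["grip_width"],s["force"],s["eef_pos"])
```

```text
0.19719226858389155 [ 2.82337781 -1.53101702  5.77664304] [ 466.04606693 -105.58166006  114.30548503]
```

View pics/t1.png

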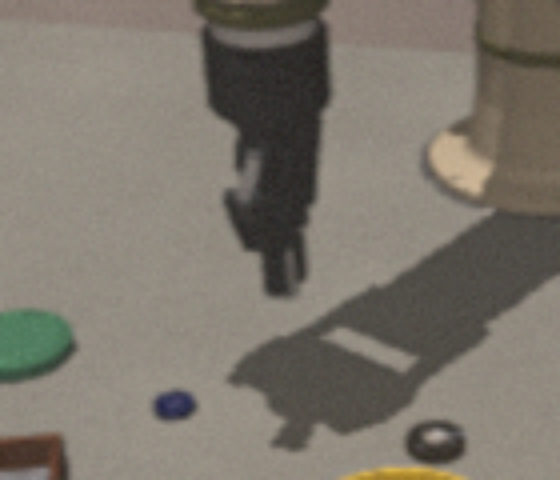

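Request:
arm_command:
  steps: [0.858,0.464,0,0,0,0.858,0.464,0,0,0,0.858,0.464,0,0,0,0.858,0.464,0,0,0,0,0,-0.5,0,0]

```text
time_s: 5.95
eef_pos: [638.4, -10.4, 84.0]
ee_rot: [0.002, 0.705, 0.709, 0.001]
force: [-0.7, -0.4, -1.3]
grip_width: 0.2
```

Request:
arm_command:
  steps: [0,0,-0.7,0,0,0,0,-0.5,0,0,0,0,-0.28,0,0,0,0,0,0,0,0,0,0,0,25]

```text
time_s: 6.58
eef_pos: [636.1, -12.0, 10.1]
ee_rot: [0.001, 0.706, 0.708, 0.0]
force: [-0.6, -1.0, -0.5]
grip_width: 0.25
```

Request:
arm_command:
  steps: [0,0,0,0,42,0,0,0.1,0,42,0,0,0.6,0,42,0,0,0.8,0,42,0,0,0.8,0,50]

```text
time_s: 7.2
eef_pos: [635.5, -12.0, 126.0]
ee_rot: [0.0, 0.706, 0.708, -0.0]
force: [0.2, 0.6, -0.5]
grip_width: 0.499
```

Request:
arm_command:
  steps: [-0.795,0.594,0,0,60,-0.795,0.594,0,0,60,-0.795,0.594,0,0,60,-0.795,0.594,0,0,60,0,0,-0.6,0,60]

```text
time_s: 7.82
eef_pos: [475.8, 108.5, 96.2]
ee_rot: [0.001, 0.705, 0.709, 0.001]
force: [0.7, -0.4, 0.2]
grip_width: 0.6
```

Request:
arm_command:
  steps: [0,0,-0.7,0,60,0,0,-0.7,0,60,0,0,-0.4,0,60,0,0,0,0,60,0,0,0,0,0]

```text
time_s: 8.45
eef_pos: [477.3, 106.9, 5.4]
ee_rot: [0.001, 0.706, 0.708, 0.001]
force: [-0.5, -0.4, 0.3]
grip_width: 0.403
```

Request:
arm_command:
  steps: [0,0,0,0,0,0,0,0,0,0,0,0,0.5,0,0,0,0,0.8,0,0,0,0,0.9,0,0]

```text
time_s: 9.07
eef_pos: [476.2, 106.9, 115.5]
ee_rot: [-0.0, 0.706, 0.708, -0.0]
force: [0.7, 0.6, 0.9]
grip_width: 0.339
```

Run:
```python
from h import *
a=capture("scene"); b=capture("top")
cv2.imwrite("pics/t2.png",np.hstack([cv2.resize(a["frame"][60:260,150:350],(400,400)),cv2.resize(b["frame"][100:260,190:350],(400,400))]))
```

```text
(no output)
```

View pics/t2.png

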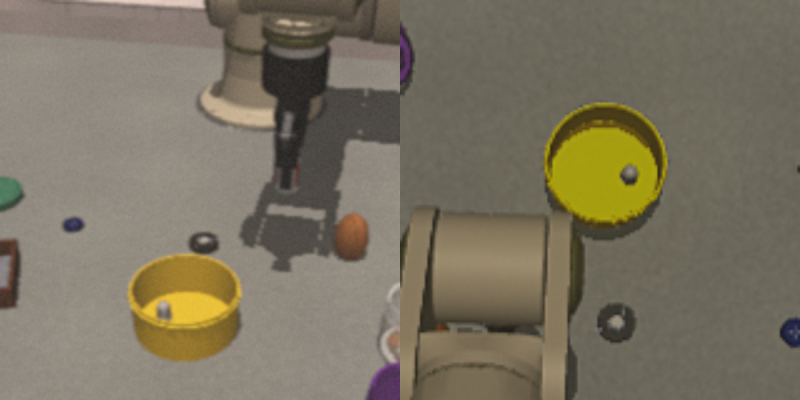

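The crop shows the thimble standing in the tin, right of centre in the top view at (628,173). The spool is in the gripper and the egg still stands.

Request:
arm_command:
  steps: [0.8,-0.335,0,0,0,0.8,-0.335,0,0,0,0.8,-0.335,0,0,0,0.8,-0.335,0,0,0,0,0,-0.4,0,0]

```text
time_s: 9.8
eef_pos: [638.8, 38.4, 93.9]
ee_rot: [0.001, 0.706, 0.708, 0.001]
force: [-0.6, 0.6, -1.1]
grip_width: 0.333
```

Request:
arm_command:
  steps: [0,0,-0.7,0,0,0,0,-0.7,0,0,0,0,-0.3,0,0,0,0,0,0,0,0,0,0,0,40]

```text
time_s: 10.42
eef_pos: [636.9, 39.6, 9.8]
ee_rot: [0.0, 0.706, 0.708, 0.0]
force: [0.8, -3.4, 1.9]
grip_width: 0.405
```

Request:
arm_command:
  steps: [0,0,0,0,48,0,0,0.1,0,48,0,0,0.6,0,48,0,0,0.8,0,48,0,0,0.8,0,50]

```text
time_s: 11.05
eef_pos: [636.4, 40.4, 125.8]
ee_rot: [-0.0, 0.706, 0.709, 0.0]
force: [0.3, -0.5, -0.1]
grip_width: 0.497
```

Request:
arm_command:
  steps: [-0.689,0.855,0,0,55,-0.689,0.855,0,0,55,-0.689,0.855,0,0,55,-0.689,0.855,0,0,55,-0.689,0.855,0,0,55]

```text
time_s: 11.68
eef_pos: [462.9, 255.2, 124.8]
ee_rot: [-0.0, 0.706, 0.708, 0.0]
force: [0.1, 0.3, 0.9]
grip_width: 0.553
```

Request:
arm_command:
  steps: [-0.689,0.855,0,0,55,-0.689,0.855,0,0,55,0,0,-0.6,0,55,0,0,-0.6,0,55,0,0,0,0,55]

```text
time_s: 12.3
eef_pos: [394.3, 338.9, 63.2]
ee_rot: [-0.001, 0.706, 0.709, -0.002]
force: [-0.1, -0.1, -0.2]
grip_width: 0.55
```

Run:
```python
from h import *
a=capture("scene"); b=capture("top"); print(sense()["eef_pos"])
for n,q in dict(lid=(396,339,12),tin=(638,16,30)).items(): print(n,*fit([a,b],n,q))
for n,q in dict(thimble=(636,-12,16),spool=(637,40,24)).items(): print(n,*fit([a,b],n,q,4))
u,v=proj(a,(396,339,20)).astype(int);
cv2.imwrite("pics/t3.png",np.hstack([cv2.resize(a["frame"][v-80:v+40,u-60:u+60],(400,400)),cv2.resize(b["frame"][120:220,221:321],(400,400))]))
```

```text
[395.85160353 339.43331165  65.34732511]
lid [401.1, 324.4] [([398.0, 340.4], [-0.1, 0.8, 0.1, -0.7]), ([399.9, 308.5], [-11.0, -1.7, 11.1, 1.4])]
tin [636.2, 19.5] [([637.9, 21.1], [0.7, -0.2, -0.7, 0.3]), ([635.4, 17.9], [0.7, 0.1, -0.7, -0.1])]
thimble [634.6, -11.2] [None, ([634.6, -11.2], [-0.6, -1.2, 0.6, 1.2])]
spool [636.3, 42.8] [None, ([636.3, 42.8], [-1.1, -1.0, 1.1, 1.0])]
```

View pics/t3.png

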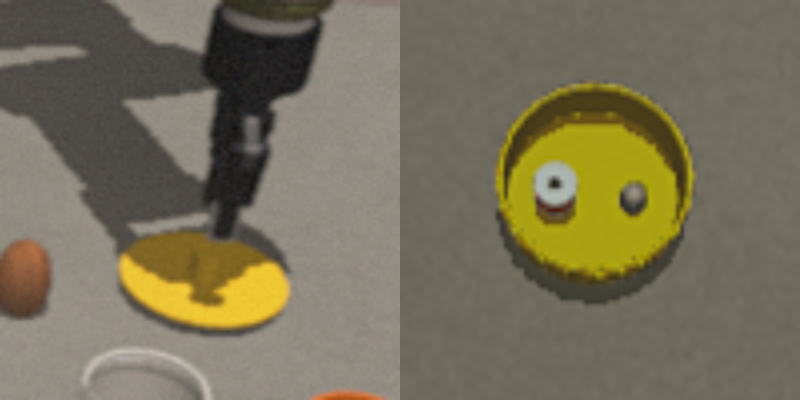

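Request:
arm_command:
  steps: [0,0,-0.5,0,55,0,0,-0.4,0,55,0,0,0,0,55,0,0,0,0,0,0,0,0,0,0]
  grip_force: 40

```text
time_s: 13.42
eef_pos: [396.1, 339.5, 20.4]
ee_rot: [0.0, 0.706, 0.708, 0.001]
force: [0.1, -0.7, 4.2]
grip_width: 0.253
```

Request:
arm_command:
  steps: [0,0,0,0,0,0,0,0.3,0,0,0,0,0.7,0,0,0,0,0.8,0,0,0,0,0.8,0,0]

```text
time_s: 14.05
eef_pos: [395.3, 339.0, 151.5]
ee_rot: [0.0, 0.706, 0.708, 0.0]
force: [1.1, 0.7, -1.3]
grip_width: 0.255
```

Run:
```python
from h import *
a=capture("scene"); b=capture("top"); s=sense(); print(s["eef_pos"],s["grip_width"],s["force"])
for n,p,q in (("scene",a,(638,16,60)),("top",b,(638,16,60))):
    o=cv2.imread(f"pics/{n}0.png"); u,v=proj(p,q).astype(int)
    g=[cv2.inRange(cv2.cvtColor(i,cv2.COLOR_BGR2HSV),(20,120,60),(35,255,255))[v-45:v+45,u-45:u+45] for i in (o,p["frame"])]
    print(n,[cv2.boundingRect(k) for k in g],[round(cv2.moments(k,True)["m10"]/cv2.moments(k,True)["m00"],2) for k in g])
for p in (a,b):
  k=mask(p,"lid",(396,339,100))
  if k: print(k[1],k[3],proj(p,(396,339,100)), bb(p,"lid",396,339,90))
u,v=proj(a,(396,339,100)).astype(int)
cv2.imwrite("pics/t4.png",cv2.resize(a["frame"][v-70:v+70,u-70:u+70],(560,560)))
```

```text
[397.01827235 340.05170955 154.2220278 ] 0.254420827737625 [ 0.79161199 -0.24372451  0.05649541]
scene [(18, 30, 57, 54), (20, 30, 56, 53)] [45.92, 47.29]
top [(21, 22, 50, 51), (20, 22, 50, 51)] [45.65, 44.6]
[363. 123. 418. 150.] 0.9 [385.8909677  149.97710585] [359.30756905 136.06371704 413.71954172 164.06610814]
[110. 224. 162. 277.] 0.58 [138.05556487 253.26591824] [110.14168164 225.89213033 165.41002401 281.04869428]
```

View pics/t4.png

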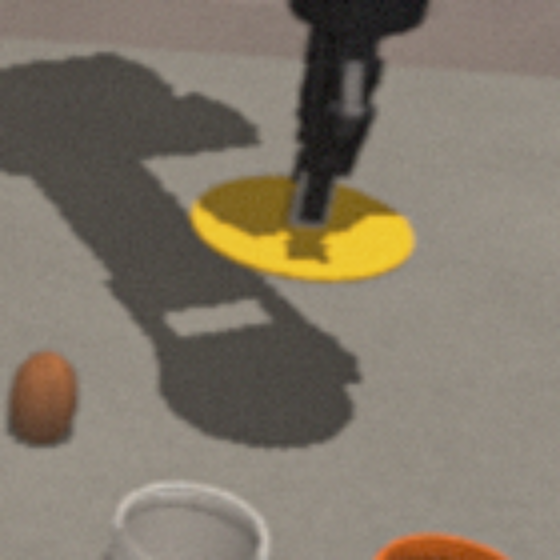

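Run:
```python
from h import *
SH["lid"]=[(10,67),(14,67)]
a=capture("scene"); b=capture("top"); print(sense()["eef_pos"])
print(fit([a,b],"lid",(396,339,150),133)); print(fit([a,b],"lid",(396,339,145),129))
print(fit([a,b],"tin",(637,18,30)))
```

```text
[394.9328809  338.84106575 148.54198371]
([403.8, 322.1], [([399.8, 339.4], [-0.2, -0.2, 0.2, 0.1]), ([402.3, 305.5], [-13.6, -2.8, 13.7, 2.4])])
([402.7, 322.8], [([392.3, 340.8], [0.1, -0.0, -0.1, 0.1]), ([402.5, 306.5], [-13.5, -2.7, 13.6, 2.3])])
([637.9, 19.7], [([637.9, 21.1], [0.7, -0.2, -0.7, 0.3]), ([638.2, 17.9], [0.7, 1.1, -0.7, -1.1])])
```

Request:
arm_command:
  steps: [0.606,-0.8,0,0,0,0.606,-0.8,0,0,0,0.606,-0.8,0,0,0,0.606,-0.8,0,0,0,0.606,-0.8,0,0,0]

```text
time_s: 15.28
eef_pos: [547.8, 137.7, 149.1]
ee_rot: [-0.0, 0.706, 0.708, -0.0]
force: [-0.1, 0.9, -0.9]
grip_width: 0.254
```

Request:
arm_command:
  steps: [0.606,-0.8,0,0,0,0.606,-0.8,0,0,0,0.606,-0.8,0,0,0,0,0,-0.5,0,0,0,0,-0.3,0,0]

```text
time_s: 15.9
eef_pos: [637.3, 18.9, 107.5]
ee_rot: [-0.001, 0.706, 0.708, -0.001]
force: [-0.1, 0.8, -1.0]
grip_width: 0.254
```

Request:
arm_command:
  steps: [0,0,-0.3,0,0,0,0,-0.2,0,0,0,0,-0.1,0,0,0,0,-0.1,0,0,0,0,0,0,0]

```text
time_s: 16.52
eef_pos: [637.9, 19.2, 74.2]
ee_rot: [-0.0, 0.706, 0.708, -0.0]
force: [-0.1, 0.3, -0.3]
grip_width: 0.253
```

Run:
```python
from h import *
a=capture("scene"); b=capture("top"); s=sense(); print(s["eef_pos"],s["grip_width"],s["force"],s["wrist_torque"])
u,v=proj(a,(638,19,50)).astype(int)
cv2.imwrite("pics/t5.png",cv2.resize(a["frame"][v-60:v+60,u-70:u+70],(700,600)))
```

```text
[638.07062968  19.10345438  74.66537007] 0.25716471423485293 [ 0.74476133 -0.00156303 -0.83268045] [-0.01987397 -0.05712923  0.00692294]
```

View pics/t5.png

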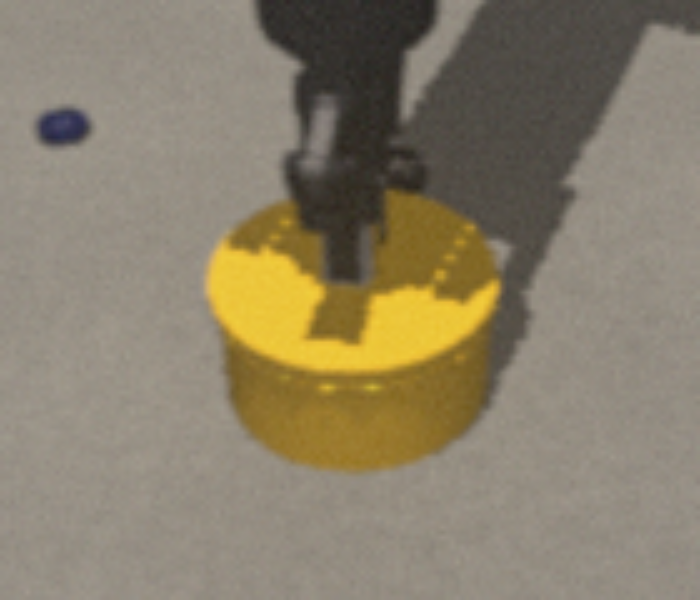

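The lid sits centred just above the tin, about 5 mm from seating. I'll lower it, release and rise.

Request:
arm_command:
  steps: [0,0,-0.04,0,0,0,0,-0.04,0,0,0,0,-0.02,0,0,0,0,0,0,0,0,0,0,0,28]

```text
time_s: 17.25
eef_pos: [638.0, 19.1, 69.6]
ee_rot: [0.0, 0.706, 0.708, 0.0]
force: [-0.3, -0.4, 0.0]
grip_width: 0.282
```

Request:
arm_command:
  steps: [0,0,0,0,45,0,0,0,0,50,0,0,0.3,0,50,0,0,0.7,0,50,0,0,0.5,0,50]

```text
time_s: 17.88
eef_pos: [638.4, 19.1, 147.0]
ee_rot: [0.001, 0.706, 0.708, 0.001]
force: [0.1, -0.8, -0.3]
grip_width: 0.501
```

Run:
```python
from h import *
SH["lid"]=[(10,67),(14,67)]
a=capture("scene"); b=capture("top"); print(sense()["eef_pos"])
print(fit([a,b],"lid",(638,19,60),50)); print(fit([a,b],"tin",(638,19,30)))
for n,q in dict(button=(464,-196,3),egg=(451,196,30)).items(): print(n,*fit([a,b],n,q))
u,v=proj(a,(638,19,50)).astype(int)
cv2.imwrite("pics/t6.png",cv2.resize(a["frame"][v-60:v+60,u-70:u+70],(700,600)))
```

```text
[639.32563898  18.98295737 148.29277438]
([661.8, 18.5], [([637.0, 19.8], [-0.2, -0.6, 0.2, 0.4]), ([678.8, 11.8], [-5.8, -20.1, 5.9, 19.4])])
([677.6, 30.6], [([677.6, 30.6], [-2.4, -17.9, 2.4, 13.5]), None])
button [463.5, -193.2] [([463.5, -193.2], [-1.1, -0.5, 1.1, 0.4]), None]
egg [450.6, 195.0] [([448.1, 197.2], [-0.2, 0.1, 0.2, -0.1]), ([451.4, 192.8], [-0.2, -0.2, 0.2, 0.2])]
```

View pics/t6.png

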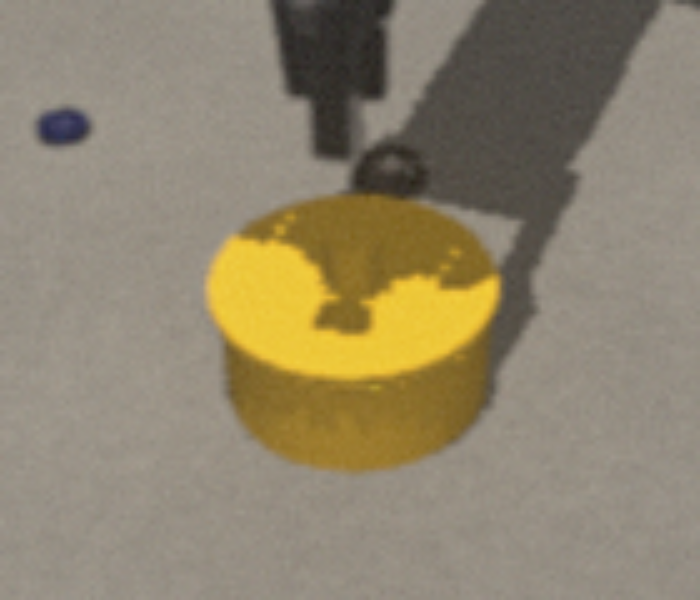

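Request:
arm_command:
  steps: [-0.75,0.708,0,0,90,-0.75,0.708,0,0,90,-0.75,0.708,0,0,90,-0.75,0.708,0,0,90,-0.75,0.708,0,0,90]
  grip_force: 30

```text
time_s: 19.0
eef_pos: [449.0, 197.1, 144.2]
ee_rot: [-0.0, 0.706, 0.708, -0.0]
force: [0.4, -0.1, -0.0]
grip_width: 0.902
```

Request:
arm_command:
  steps: [0,0,-0.8,0,90,0,0,-0.8,0,90,0,0,-0.7,0,90,0,0,-0.5,0,90,0,0,0,0,90]

```text
time_s: 19.62
eef_pos: [449.4, 195.9, 3.0]
ee_rot: [-0.001, 0.706, 0.708, -0.001]
force: [0.6, -0.1, 1.1]
grip_width: 0.899
```

Request:
arm_command:
  steps: [0,0,0,0,60,0,0,0,0,50,0,0,0,0,40,0,0,0,0,30,0,0,0,0,20]

```text
time_s: 20.25
eef_pos: [451.1, 196.3, 5.7]
ee_rot: [0.001, 0.706, 0.708, 0.001]
force: [-0.7, -0.7, 5.2]
grip_width: 0.52
```

Request:
arm_command:
  steps: [0,0,0,0,20,0,0,0.3,0,20,0,0,0.7,0,20,0,0,0.7,0,20,0,0,0.7,0,20]

```text
time_s: 20.88
eef_pos: [450.4, 196.1, 126.8]
ee_rot: [0.0, 0.706, 0.708, 0.001]
force: [-0.1, 0.9, 0.7]
grip_width: 0.518
```

Run:
```python
from h import *
a=capture("scene"); s=sense(); print(s["eef_pos"],s["grip_width"],s["force"])
u,v=proj(a,s["eef_pos"]).astype(int)
cv2.imwrite("pics/t7.png",cv2.resize(a["frame"][v-50:v+50,u-60:u+60],(600,500)))
```

```text
[452.37409526 196.60504725 131.03949682] 0.5186819750607322 [3.07969558 0.58515942 5.31859825]
```

View pics/t7.png

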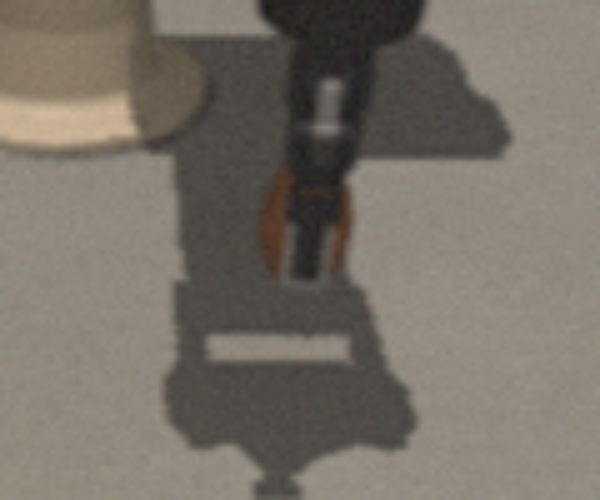

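The egg is held upright between the pads. Next I carry it to the tray while turning the jaws along the tray's long axis.

Request:
arm_command:
  steps: [0.338,-0.972,0,-1,20,0.338,-0.972,0,-1,20,0.338,-0.972,0,-1,20,0.338,-0.972,0,-1,20,0.338,-0.972,0,-1,20]

```text
time_s: 21.55
eef_pos: [535.4, -48.6, 125.5]
ee_rot: [0.001, 0.843, 0.538, 0.001]
force: [0.6, 1.1, 0.0]
grip_width: 0.52
```

Request:
arm_command:
  steps: [0.338,-0.972,0,-1,20,0.338,-0.972,0,-1,20,0.338,-0.972,0,-1,20,0.338,-0.972,0,-1,20,0.338,-0.972,0,-1,20]

```text
time_s: 22.18
eef_pos: [619.8, -291.5, 125.7]
ee_rot: [0.0, 0.94, 0.342, 0.0]
force: [1.0, -0.4, -0.0]
grip_width: 0.519
```

Request:
arm_command:
  steps: [0,0,-0.2,-0.95,20,0,0,-0.2,-0.95,20,0,0,-0.2,-0.95,20,0,0,-0.2,-0.95,20,0,0,-0.2,0,20]

```text
time_s: 22.8
eef_pos: [619.5, -289.9, 74.9]
ee_rot: [0.0, 0.983, 0.184, 0.0]
force: [-0.3, -0.4, -0.9]
grip_width: 0.521
```

Run:
```python
from h import *
a=capture("scene"); s=sense(); print(s["eef_pos"],s["grip_width"],s["force"])
u,v=proj(a,s["eef_pos"]).astype(int); print(u,v)
cv2.imwrite("pics/t8.png",cv2.resize(a["frame"][v-60:v+60,u-70:u+70],(700,600)))
```

```text
[ 618.94367878 -289.5592546    73.18890006] 0.5197314224090277 [-0.48412789  0.01707041 -2.16864198]
124 178
```

View pics/t8.png

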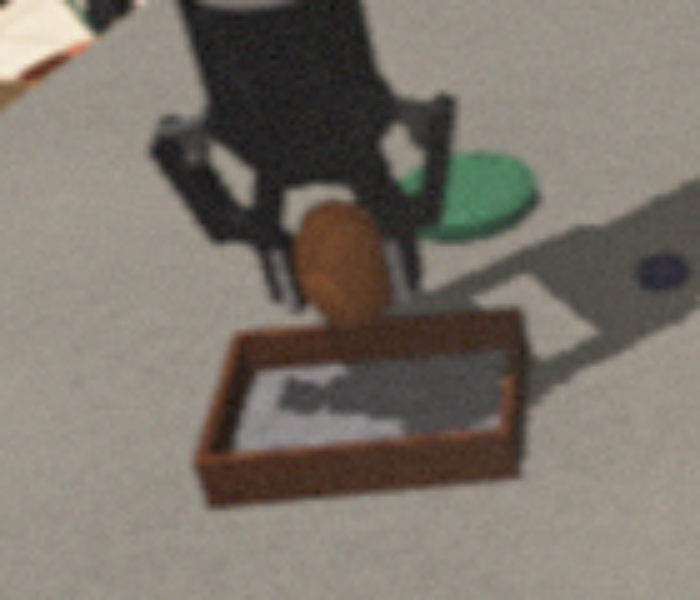

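Egg upright in the gripper above the tray, which is clear below it. Lowering.

Request:
arm_command:
  steps: [0,0,-0.5,0,20,0,0,-0.4,0,20,0,0,-0.24,0,20,0,0,-0.06,0,20,0,0,-0.04,0,20]

```text
time_s: 23.48
eef_pos: [619.7, -290.1, 12.8]
ee_rot: [0.0, 0.983, 0.184, 0.0]
force: [0.2, -1.2, -0.2]
grip_width: 0.52
```

Request:
arm_command:
  steps: [0,0,-0.02,0,20,0,0,-0.02,0,20,0,0,0,0,20,0,0,0,0,55,0,0,0,0,58]

```text
time_s: 24.1
eef_pos: [619.4, -289.9, 10.3]
ee_rot: [0.0, 0.983, 0.184, 0.0]
force: [-0.0, -0.4, 0.3]
grip_width: 0.582
```

Request:
arm_command:
  steps: [0,0,0,0,64,0,0,0,0,74,0,0,0,0,84,0,0,0.2,0,84,0,0,0.5,0,84]

```text
time_s: 24.72
eef_pos: [618.9, -289.6, 45.2]
ee_rot: [-0.001, 0.983, 0.184, -0.001]
force: [-0.5, 0.6, 0.8]
grip_width: 0.837
```

Request:
arm_command:
  steps: [0,0,0.8,0,84,0,0,0.8,0,60,0,0,0,0,60]

```text
time_s: 25.1
eef_pos: [620.7, -290.8, 129.9]
ee_rot: [0.003, 0.983, 0.184, 0.003]
force: [0.1, -0.0, 0.1]
grip_width: 0.597
```

Run:
```python
from h import *
a=capture("scene"); b=capture("top"); s=sense(); print(s["eef_pos"],s["grip_width"],s["force"])
print(fit([a,b],"egg",(620,-290,36),6)); print(fit([a,b],"button",(464,-195,3)))
u,v=proj(a,(620,-290,30)).astype(int)
cv2.imwrite("pics/t9.png",cv2.resize(a["frame"][v-60:v+60,u-70:u+70],(700,600)))
```

```text
[ 619.30446586 -289.77951345  125.52376919] 0.601216736430293 [-0.26493219 -0.42859798 -0.94542494]
([616.3, -290.2], [([616.3, -290.2], [-0.5, -0.3, 0.6, 0.3]), None])
([461.0, -194.2], [([461.0, -194.2], [-1.1, -1.0, 1.1, 0.9]), None])
```

View pics/t9.png

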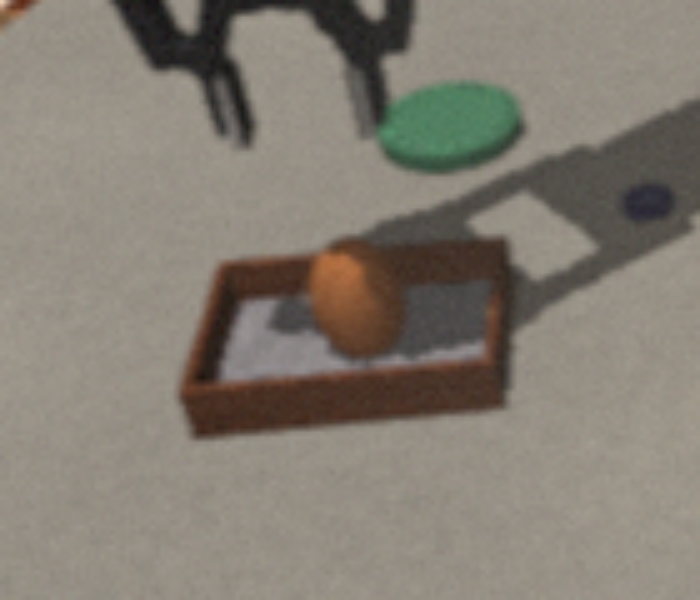

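The egg stands on its foot in the tray, at (355,300) in the crop, and the upright model fits to within 0.6 px. Next is the button.

Request:
arm_command:
  steps: [-0.779,0.472,0,0,60,-0.779,0.472,0,0,60,-0.779,0.472,0,0,60,-0.779,0.472,0,0,60,0,0,-0.7,0,60]

```text
time_s: 26.02
eef_pos: [462.9, -194.8, 91.7]
ee_rot: [0.001, 0.983, 0.184, 0.001]
force: [1.0, -0.0, -1.6]
grip_width: 0.602
```

Request:
arm_command:
  steps: [0,0,-0.8,0,60,0,0,-0.6,0,60,0,0,-0.3,0,60,0,0,-0.1,0,60,0,0,0,0,60]

```text
time_s: 26.65
eef_pos: [463.9, -195.7, 0.8]
ee_rot: [0.0, 0.983, 0.184, 0.0]
force: [0.6, 0.6, -0.6]
grip_width: 0.601
```

Request:
arm_command:
  steps: [0,0,0,0,45,0,0,0,0,38,0,0,0,0,25,0,0,0,0,20,0,0,0,0,20]

```text
time_s: 27.28
eef_pos: [463.9, -195.7, 1.1]
ee_rot: [0.0, 0.983, 0.184, 0.0]
force: [-2.0, 0.5, 6.6]
grip_width: 0.333
```

Request:
arm_command:
  steps: [0,0,0.1,0,20,0,0,0.5,0,20,0,0,0.8,0,20,0,0,0.8,0,20,0,0,0.8,0,20]

```text
time_s: 27.9
eef_pos: [463.4, -195.4, 152.0]
ee_rot: [0.0, 0.983, 0.184, 0.0]
force: [0.0, 0.5, -0.4]
grip_width: 0.335
```

Run:
```python
from h import *
a=capture("scene"); s=sense(); print(s["eef_pos"],s["grip_width"],s["force"])
u,v=proj(a,s["eef_pos"]).astype(int)
cv2.imwrite("pics/t10.png",cv2.resize(a["frame"][v-40:v+60,u-60:u+60],(720,600)))
```

```text
[ 465.30520399 -196.56948238  157.00759181] 0.3330460279032814 [ 1.52202033 -1.47804718  5.23125359]
```

View pics/t10.png

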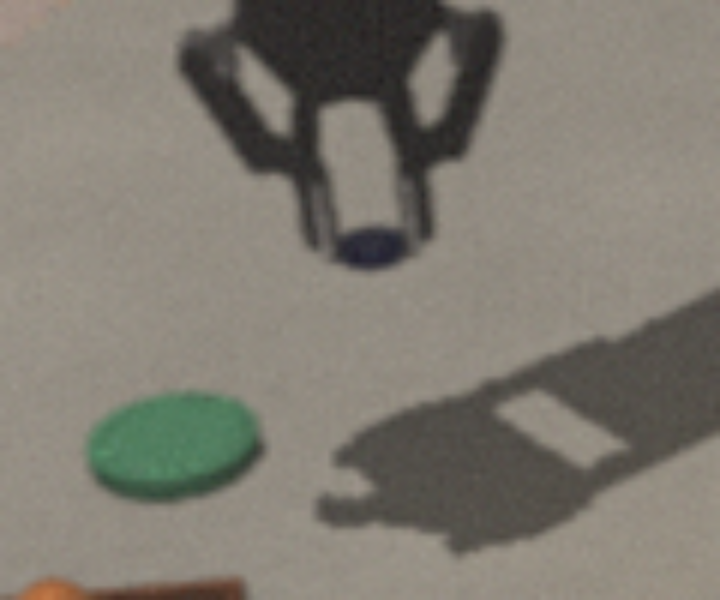

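Run:
```python
from h import *
a=capture("scene"); b=capture("top"); out=[]
for p in (a,b):
    k=mask(p,"jar",(625,281,37)); print(k[1],k[3],bb(p,"jar",623,280.5),bb(p,"jar",630,281))
    u,v=proj(p,(625,281,40)).astype(int); c=cv2.resize(p["frame"][v-40:v+40,u-40:u+40],(400,400),interpolation=cv2.INTER_CUBIC)
    for z in (0,75):
        P=np.array([(proj(p,(623+43*np.cos(t),280.5+43*np.sin(t),z))-(u-40,v-40)+.5)*5 for t in A])
        for q in P.astype(int): cv2.circle(c,tuple(int(i) for i in q),1,(0,255,0) if z else (0,0,255),-1)
    out.append(c)
cv2.imwrite("pics/t11.png",np.hstack(out))
```

```text
[339. 200. 383. 245.] 0.91 [337.3538611  197.43527477 382.30185265 247.89879956] [337.44928632 199.33104414 382.71511699 250.18444794]
[153. 150. 189. 186.] 0.95 [151.62045841 149.57027853 189.05411766 187.15790895] [151.57207517 146.96086409 188.97533748 184.63776198]
```

View pics/t11.png

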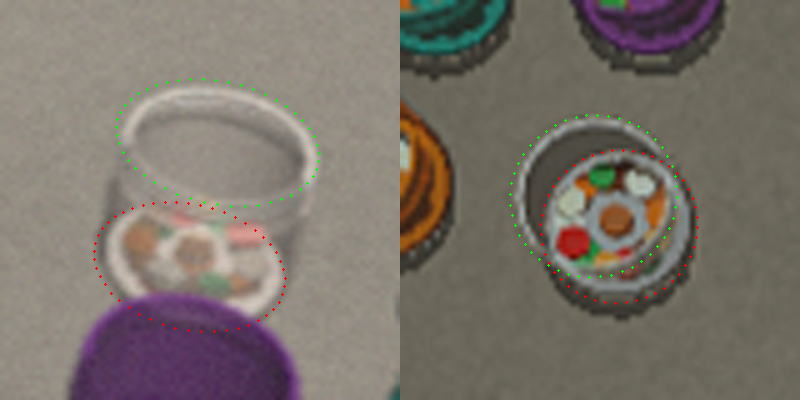

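The rim fits in both views put the clear jar at about (624, 280). The real rim is slightly narrower than my model, with the same centre. I'll carry the button there.

Request:
arm_command:
  steps: [0.321,0.952,0,0,20,0.321,0.952,0,0,20,0.321,0.952,0,0,20,0.321,0.952,0,0,20,0.321,0.952,0,0,20]

```text
time_s: 28.78
eef_pos: [543.6, 44.2, 148.9]
ee_rot: [-0.0, 0.983, 0.184, -0.001]
force: [0.1, 0.0, -0.9]
grip_width: 0.335
```

Request:
arm_command:
  steps: [0.321,0.952,0,0,20,0.321,0.952,0,0,20,0.321,0.952,0,0,20,0.321,0.952,0,0,20,0.321,0.952,0,0,20]

```text
time_s: 29.4
eef_pos: [623.9, 282.0, 148.4]
ee_rot: [0.0, 0.983, 0.184, -0.001]
force: [0.0, -0.1, 0.3]
grip_width: 0.335
```

Request:
arm_command:
  steps: [0,0,-0.4,0,20,0,0,-0.4,0,20,0,0,-0.3,0,20,0,0,-0.2,0,20,0,0,0,0,20]

```text
time_s: 30.02
eef_pos: [623.8, 280.3, 84.5]
ee_rot: [0.0, 0.983, 0.184, -0.001]
force: [0.4, -0.1, 0.1]
grip_width: 0.337
```

Run:
```python
from h import *
a=capture("scene"); s=sense(); print(s["eef_pos"],s["grip_width"],s["force"])
u,v=proj(a,(624,280,75)).astype(int)
cv2.imwrite("pics/t12.png",cv2.resize(a["frame"][v-50:v+50,u-60:u+60],(720,600)))
```

```text
[624.21867842 280.43045407  85.43050105] 0.3309849754435154 [ 0.16698318 -0.0598292  -0.29777421]
```

View pics/t12.png

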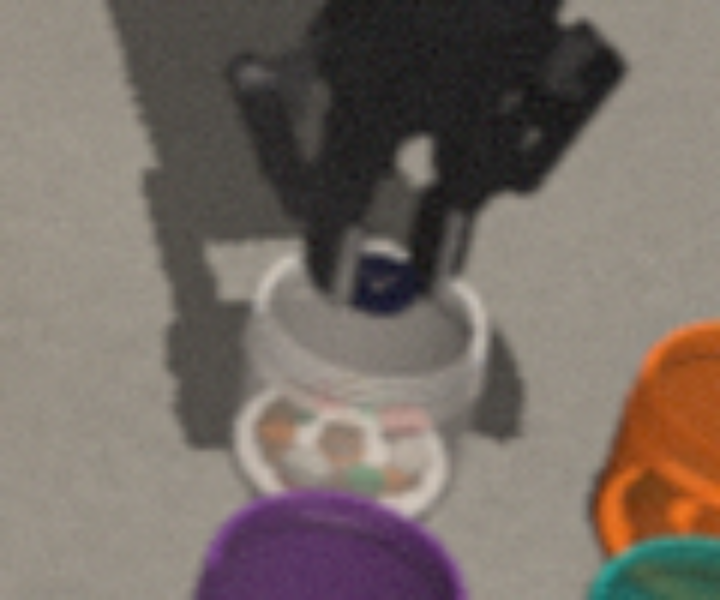

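The button is over the middle of the clear jar's mouth, slightly pivoted in the jaws, which does no harm. I'll lower to the rim and release.

Request:
arm_command:
  steps: [0,0,-0.2,0,20,0,0,0,0,20,0,0,0,0,50,0,0,0,0,50,0,0,0,0,50]

```text
time_s: 30.7
eef_pos: [624.2, 280.6, 75.5]
ee_rot: [-0.0, 0.983, 0.184, 0.0]
force: [0.9, 0.2, 0.4]
grip_width: 0.5
```

Request:
arm_command:
  steps: [0,0,0.4,0,50,0,0,0.8,0,50,0,0,0.8,0,50,-0.8,-0.4,0.5,0,50,-0.8,-0.4,0.5,0,50]

```text
time_s: 31.32
eef_pos: [543.0, 240.0, 226.0]
ee_rot: [0.0, 0.983, 0.184, 0.0]
force: [0.7, -0.3, 0.7]
grip_width: 0.503
```

Request:
arm_command:
  steps: [-0.8,-0.4,0,0,50,-0.8,-0.4,0,0,50,-0.8,-0.4,0,0,50,0,0,0,0,50,0,0,0,0,50]

```text
time_s: 31.95
eef_pos: [424.8, 180.7, 225.8]
ee_rot: [-0.0, 0.983, 0.184, 0.001]
force: [-0.1, 0.6, 0.0]
grip_width: 0.501
```

Run:
```python
from h import *
SH["lid"]=[(10,67),(14,67)]; SH["button"]=[(0,15.5),(6,15.5)]
a=capture("scene"); b=capture("top"); s=sense(); print(s["eef_pos"],s["grip_width"])
for n,q,z in (("lid",(638,19,60),50),("egg",(619,-290,36),6),("jar",(624,280,37),0),("magnet",(471.5,-3,5),0),("jar_lid",(416,-341,7),0),("button",(624,280,18),16)): print(n,*fit([a,b],n,q,z))
for n in ("button","thimble","spool"): print(n,[(round(r["score"],2),np.round(r["point"])) for p in (a,b) for r in search_frame(p,n)[:2]])
cv2.imwrite("pics/t13.png",np.vstack([np.hstack([cv2.resize(a["frame"][180:280,310:410],(300,300)),cv2.resize(b["frame"][120:220,120:220],(300,300))]),cv2.resize(a["frame"][130:260,80:340],(600,300))]))
```

```text
[424.8627132 180.770999  225.330248 ] 0.5018507932307735
lid [638.8, 18.5] [([637.4, 18.7], [0.3, -0.5, -0.3, 0.5]), ([639.8, 18.0], [-0.5, -0.0, 0.5, 0.0])]
egg [618.9, -290.0] [([616.4, -290.2], [0.4, -0.3, -0.5, 0.3]), ([620.5, -290.9], [0.0, -0.1, -0.0, 0.1])]
jar [623.1, 280.9] [([619.2, 281.9], [-1.5, -3.0, 1.4, 2.3]), ([625.3, 280.1], [-0.7, -0.8, 0.7, 0.8])]
magnet [471.6, -1.8] [([470.5, -0.7], [-0.1, -0.3, 0.1, 0.2]), ([472.2, -3.1], [-0.4, -0.4, 0.4, 0.4])]
jar_lid [416.2, -340.1] [([415.5, -338.7], [-0.5, -0.0, 0.5, -0.0]), ([416.8, -341.3], [-0.3, 0.7, 0.3, -0.7])]
button [602.3, 286.0] [([602.3, 286.0], [14.5, 17.9, -14.3, -16.2]), None]
button [(0.58, array([623., 281.,  23.]))]
thimble [(0.64, array([621., 282.,  19.]))]
spool [(0.51, array([ 420., -332.,   11.]))]
```

View pics/t13.png

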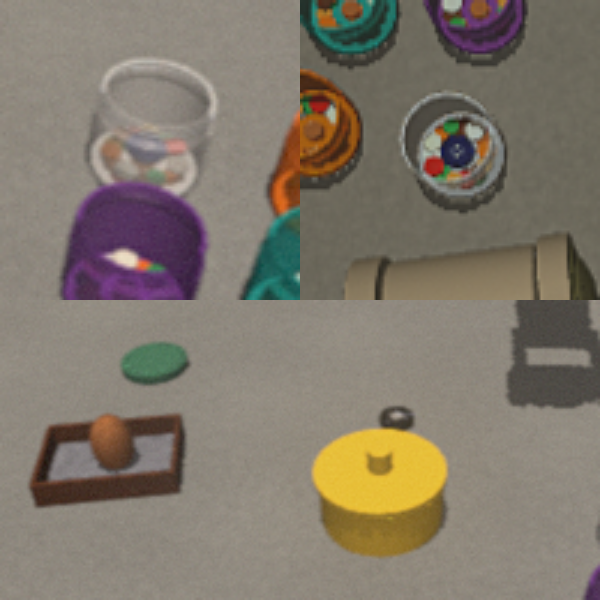

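The button lies flat in the middle of the clear jar, at (457,150) in the crop and about (623, 281, 23) in the world. The lid sits level on the tin, the egg stands in the tray, and the magnet and green lid have not moved. I'm handing in.

```bash
python3 -c "
from h import *
print(finish_job())"
```

```text
the job is handed in; nothing more can be done
None
```

The job is done and handed in at about 32 s of the 118 s allowed; no verdict was reported. The thimble and spool were stood in the yellow tin and the lid was set on it. The egg was then stood in the tray and the button dropped into the clear jar.

**Last checks, from both cameras:**
- **Lid:** it fits a level disc at (639, 18.5), 50 mm above the table, to within about 0.5 px. The tin measured about (638, 19) before closing.
- **Egg:** it stands upright in the middle of the tray, and an upright model fits within 0.5 px.
- **Button:** it lies flat in the jar at about (623, 281, 23).
- **Magnet, green lid and jar:** the combined fits are within about 1.5 mm of where they started.

**Disagreements:**
- **Tin:** it appears to have shifted about 3 mm in y while I was placing the spool, well under the 30 mm limit. I did not measure it again once the lid was on, because the mask fit failed. The position is read from the picture and the lid fit.
- **Camera spread:** the two cameras differed by up to about 6 mm on some positions; I used the combined fit.
- **Jar fit:** its residuals were up to 3 px because its rim is narrower than I modelled.
- **Button mask:** its final mask fit was bad, so I relied on the detector and the picture.
- **False detections:** the last searches also reported a "thimble" at the button and a "spool" at the green lid. Both real items were seen in the tin just before it was closed.
- **Tray:** I measured it only once and checked it afterwards only by eye.

I viewed 15 pictures, one over the budget of 14.

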